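Stow the full jar and draw the store's flap shut with a hooked rod

ROBOT

A 6-joint arm with a two-finger parallel gripper is mounted at the origin on a cart in front of the work surface, level with it; the furniture and walls round the work are solid. World frame = base frame: x ahead of the robot, y to its left, z up, the work surface at z = 0. Lengths are in m, angles in rad, forces in N, time in s.
With the tool pointing down it reaches from about 0.4 to 0.925 m from the base axis. Payload 12.5 kg.
Tool frame: the origin (TCP) lies midway between the tips of the shut fingers; the grasp point (between the pads) lies 19 mm behind it (r.grasp_offset is the z of the grasp point in the tool frame, in m); z points along the fingers, y is the line along which they close (so a half turn about z gives the same grasp; the last joint's range is limited). The gripper opens to 95 mm and grips with 3 to 60 N. Pads are 20 mm wide; open, the fingers measure 119 mm over their backs; the gripper's body (75 mm by 180 mm) begins 59 mm behind the grasp point.
Start: joints at [1.164, 0.491, 1.559, -0, 1.092, -0.106], TCP at [0.185, 0.597, 0.215] pointing down, gripper open.
Joint ranges: [-3.1, 3.1], [-0.84, 2.19], [0.05, 2.79], [-1.13, 4.28], [0.06, 2.93], [-2.69, 2.69]. Speed limits (rad/s): [2.22, 2.22, 2.79, 3.14, 3.14, 3.14].

INTERFACE

Orientations are given as a unit quaternion [x, y, z, w].
In Python, from cell import r, imaging, ticket gives the robot as it stands (r), with the cameras (imaging) and the job (ticket).
- The arm moves only by the tool shift_gripper, called after "Emit:" as name(argument=value, ...) on one line, values as JSON. Schema: {"type":"object","properties":{"moves":{"type":"array","items":{"type":"number"},"minItems":6,"maxItems":120},"jaw":{"type":"number"},"force":{"type":"number"},"only":{"type":"string"},"quiet":{"type":"boolean"},"lines":{"type":"string"}},"required":["moves"],"additionalProperties":false}. moves is one flat list of numbers that holds 1 to 20 rows one after another, with no inner brackets; each row has 6 numbers: dx, dy, dz in m, then a rotation vector rx, ry, rz in rad; each row is the pose to reach, as a shift and turn from the pose commanded when the call began, along the tool's axes at that moment; what a row does not reach only later rows make up. A row lasts 1/10 s, in which the tool goes at most 0.05 m and 0.15 rad, less where a joint would pass 70% of its speed; a pose out of reach is approached as far as the arm can. jaw is the finger opening in m, set as the call begins (left out keeps the last). The fingers move at their own pace and stop on an object; force is the grip in N (left out, the last holds). Time passes only in rows, so rows that do not move let the fingers close. The tool returns the time, the measured TCP pose, the force, the opening and the grip force at its end. only (a regular expression) keeps the lines of the reply that match it, lines (a string "A,B") keeps lines A to B, and quiet returns only ok. Input that does not fit is refused with a message, and nothing moves.
- r.observe(): the state, without advancing time (a new reading comes with each control period).
- imaging.camera(name): name is "scene" or "top"; returns the picture (400x640x3 uint8, red, green, blue); there is no depth.
- imaging.get_calibration(name): a dict with "vertical_fov" (degrees; the focal length in pixels is half the picture's height over the tangent of half this angle, whatever the lens; pixels are square), "cx", "cy" (the principal point, pixels), "k1" (the pictures are not rectified: a ray, as slopes to the right and down, at radius r is drawn at 1 + k1 r^2 times it, then the intrinsics apply), "T" (4x4, takes a point from camera to world coordinates). Camera axes: x right, y down, z forward; pixel columns grow to the right and rows downward; lengths in m; the calibration is good to about 2 mm. A picture is of the moment at which its call begins. get_calibration takes no time and is no camera call.
- ticket.job_done(): hands the job in; it is judged then, once.
The state is a dict: "time_s": time; "q": joint angles; "qd": joint speeds; "tau": joint torques, N m; "ee_pos": TCP position; "eef_rot": TCP orientation; "force": force on the tool from outside, world axes, zero at the start; "torque": the same for the moment, N m; "width": finger opening in m; "grip_force": force on a finger pad.
Only numpy, scipy, OpenCV 4.12 (cv2) and the standard library are available. Lean on these libraries where they do the work, as an engineer would, in place of code of your own. Each camera call takes 0.05 s, during which the arm holds its last target. There are 200 camera calls.

TASK

One of the three identical teal-capped jars is still full: find it by lifting, stand it upright inside the open steel store, and leave the two empty ones standing upright on the worktop. Then put the hook of the rod through the ring on the edge of the raised flap, draw the flap down with it until it is fully shut, unhook the rod and lay it flat on the worktop clear of the store. Do not touch the flap with the gripper, do not let the flap slam, and do not push or topple the other things.

Things in the scene. Friction and masses are not known exactly. Their poses are not given: they have to be found in the camera images.
- store: low grey sheet-steel box, open at the top, 150x200x110 mm (x, y, z), fixed to the worktop; front faces its own -x (towards the robot); origin at the centre of its underside, z up. Walls 4 mm, inside 142x192 mm; inner floor 14 mm above the origin (it stands on 10 mm feet), rim 110 mm above it
- store_floor (a point): centre of the store's inner floor, axes as store
- flap_hinge (a point): middle of the flap's hinge line, at the far upper edge of the store (75 mm to +x and 110 mm up from the store's origin), fixed to the store; the hinge axis is the store's y axis
- flap (a joint): flap angle in rad: 0 = shut (level on the rim), about 1.57 = upright, starts 1.5 to 1.9, stop at 2.0. The flap is a grey plate 152 mm long from hinge to free edge, 200 mm wide, 6 mm thick; its hinge is stiff, so it stays where it is left, and about 2 N at the ring moves it
- ring (a point): centre of the steel ring on the middle of the flap's free edge, 182 mm from the hinge; hole 32 mm clear, wire 7 mm, the hole's axis is the store's y (sideways). Flap upright: about 0.29 m up, the highest point; shut: 32 mm in front of the store, 113 mm up. Frame turns with the flap; y along the hole; at flap 0 axes as store
- rod: loose hooked rod lying flat. Along its x: black handle 120 mm long (x -75 to 45 mm), 18 mm wide (y), 24 mm high, then an 8 mm round steel shaft to x = 135 mm, its end bent square to +y as a straight hook finger 48 mm long, 8 mm round. Shaft and finger 12 mm above the underside. Origin: underside, below the grip point near the centre of mass; x to the hook, z up; 0.16 kg
- hook (a point): point on the rod's hook finger, 28 mm along it from the shaft (rod x 135, y 28, z 12 mm), axes as rod; the finger runs from 28 mm to its -y to 20 mm (24 with the round end) to its +y
- jar_a: screw-cap jar, white body 39 mm across, teal cap 42 mm across (17 mm high), 88 mm high overall, closed; origin at the centre of its underside, z up. Three such jars look identical; one is full (0.5 to 0.72 kg), two are empty (0.12 to 0.17 kg)
- jar_b: screw-cap jar, white body 39 mm across, teal cap 42 mm across (17 mm high), 88 mm high overall, closed; origin at the centre of its underside, z up. Three such jars look identical; one is full (0.5 to 0.72 kg), two are empty (0.12 to 0.17 kg)
- jar_c: screw-cap jar, white body 39 mm across, teal cap 42 mm across (17 mm high), 88 mm high overall, closed; origin at the centre of its underside, z up. Three such jars look identical; one is full (0.5 to 0.72 kg), two are empty (0.12 to 0.17 kg)
- red_cap_tube: bystander: closed tube with a red cap, 26 mm across, 83 mm high, stands among the jars; origin under its centre. Leave alone
- brown_bottle: bystander: big brown bottle with a dark red cap, 92 mm across, 226 mm high, stands right of the store; origin under its centre. Leave alone
- calibration_tube: bystander: closed tube with a red cap, 25 mm across, 80 mm high, stands left of the store; origin under its centre. Leave alone
- pointer: bystander: black computer mouse 96x62x34 mm (x, y, z), lies in front of the store; origin under its centre. Leave alone

How it is judged:
By the outcome, as a careful person would: the job done as asked, in the order asked, and still so for the second after the job is handed in, with the robot touching nothing.
It also fails if it takes over 72 s, if anything falls off the work surface, if the arm or the gripper's body presses on something with over 40 N, if the wrist force passes 120 N, or if a joint passes its speed limit or range.

## Working session

There is one attempt and no reset: what is moved stays moved. The work goes in short steps, Python scripts to look and compute and a tool call to move; the robot and the scene stay as the last step left them, time stands still between calls to the robot, and variables do not carry over. Pictures are saved under pics/ and viewed, at most 10 in all, crops included, and the job is handed in when it is done.

```bash
ls; mkdir -p pics
```

Run:
```python
from cell import r, imaging, ticket
import cv2
for n in("scene","top"):
    im=imaging.camera(n); cv2.imwrite(f"pics/{n}0.png",im[:,:,::-1]); c=imaging.get_calibration(n); print(n,c)
o=r.observe(); print(o, r.grasp_offset)
```

```text
cell.py
pics
scene {'vertical_fov': 51.4571984378023, 'cx': 317.598366314296, 'cy': 199.8957169182326, 'k1': 0.01967192447426445, 'T': array([[ 0.68876203, -0.36808095,  0.6245985 , -0.18034297],
       [-0.72475061, -0.32755307,  0.60617286, -0.75612586],
       [-0.01853152, -0.87018699, -0.49237301,  0.72526348],
       [ 0.        ,  0.        ,  0.        ,  1.        ]])}
top {'vertical_fov': 57.15653107468588, 'cx': 318.62928074281206, 'cy': 200.19500343954493, 'k1': -0.08020875921309542, 'T': array([[-0.01396273, -0.98794145,  0.15419703,  0.42766049],
       [-0.99989219,  0.01309468, -0.00664373,  0.00309103],
       [ 0.00454445, -0.15427317, -0.98801778,  1.17259652],
       [ 0.        ,  0.        ,  0.        ,  1.        ]])}
{'time_s': 0.1, 'q': array([ 1.16443439e+00,  4.91473161e-01,  1.55936698e+00,  1.65107203e-05,
        1.09171200e+00, -1.05593337e-01]), 'qd': array([ 0.00071277, -0.00326296, -0.00060073, -0.00184184,  0.00063691,
       -0.00051553]), 'tau': array([ 2.69829747e-03, -6.13620472e+01, -2.58607703e+01,  6.93397410e-02,
        4.71185369e-02, -7.15115289e-05]), 'ee_pos': array([0.18504707, 0.59676077, 0.21414383]), 'eef_rot': array([ 1.49821856e-01,  9.88712891e-01, -4.62257252e-04, -1.28552365e-04]), 'force': array([ 0.55632831, -0.17972079,  0.75005976]), 'torque': array([-0.05046618, -0.02463901,  0.05153073]), 'grip_force': 0.0, 'width': 0.09509141787765274} -0.0188
```

View pics/scene0.png

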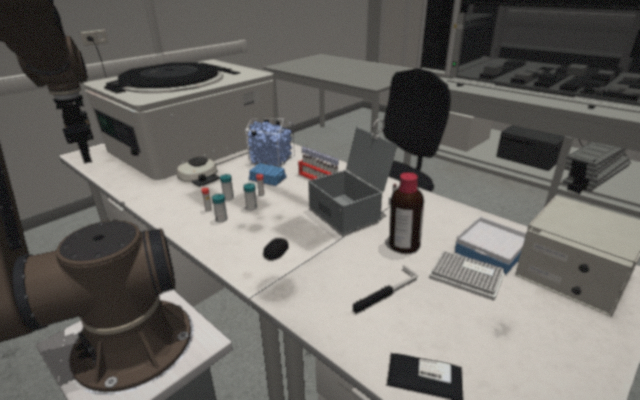

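View pics/top0.png

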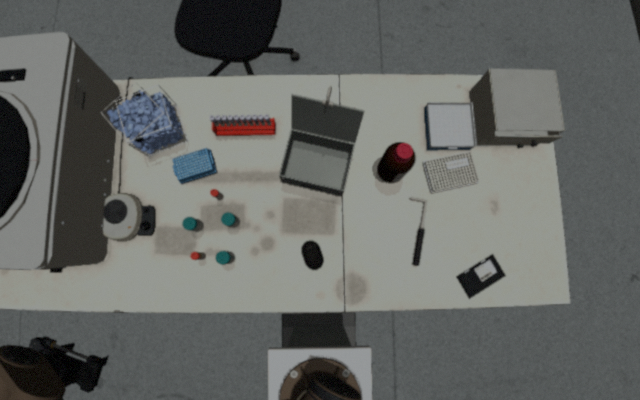

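The scene view shows three teal jars at about (227,187), (250,196) and (219,208). The store is near (345,200) and the rod runs from (358,305) to (412,270). In the top view the jars are at (191,223), (229,219) and (224,257), the rod runs from (416,262) to (412,200), and the ring is at about (329,90). I'll enlarge both.

Run:
```python
import cv2
t=cv2.imread("pics/top0.png"); s=cv2.imread("pics/scene0.png")
f=lambda a:cv2.convertScaleAbs(a,alpha=1.6)
c=cv2.resize(t[80:280,175:445],None,fx=2.96,fy=2.96,interpolation=cv2.INTER_CUBIC)
cv2.imwrite("pics/topc.png",f(c))
c=cv2.resize(s[120:320,190:456],None,fx=3,fy=3,interpolation=cv2.INTER_CUBIC)
cv2.imwrite("pics/scenec.png",f(c))
```

Create geo.py:
```python
import numpy as np
from cell import r, imaging, ticket
from scipy.spatial.transform import Rotation as R
def ray(n,u,v):
    c=imaging.get_calibration(n); f=200/np.tan(np.radians(c["vertical_fov"])/2)
    d=np.array([(u-c["cx"])/f,(v-c["cy"])/f]); p=d.copy()
    for _ in range(20): p=d/(1+c["k1"]*(p@p))
    T=np.array(c["T"]); return T[:3,3],T[:3,:3]@np.array([*p,1])
def atz(n,u,v,z):
    o,d=ray(n,u,v); return o+d*(z-o[2])/d[2]
def proj(n,P):
    c=imaging.get_calibration(n); f=200/np.tan(np.radians(c["vertical_fov"])/2); T=np.array(c["T"])
    q=(np.atleast_2d(P)-T[:3,3])@T[:3,:3]; p=q[:,:2]/q[:,2:]
    return p*(1+c["k1"]*(p**2).sum(1,keepdims=True))*f+[c["cx"],c["cy"]]
def tool():
    o=r.observe(); return o["ee_pos"],R.from_quat(o["eef_rot"])
```

```text
(no output)
```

View pics/topc.png

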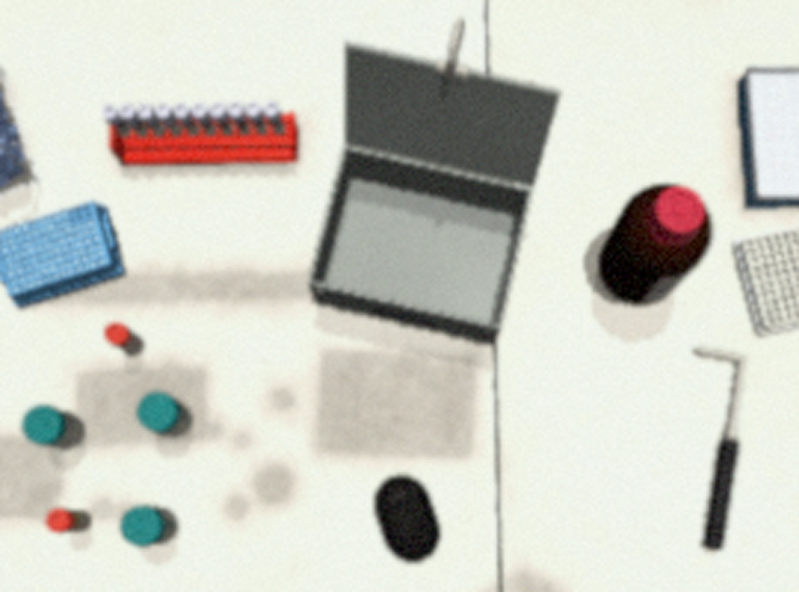

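View pics/scenec.png

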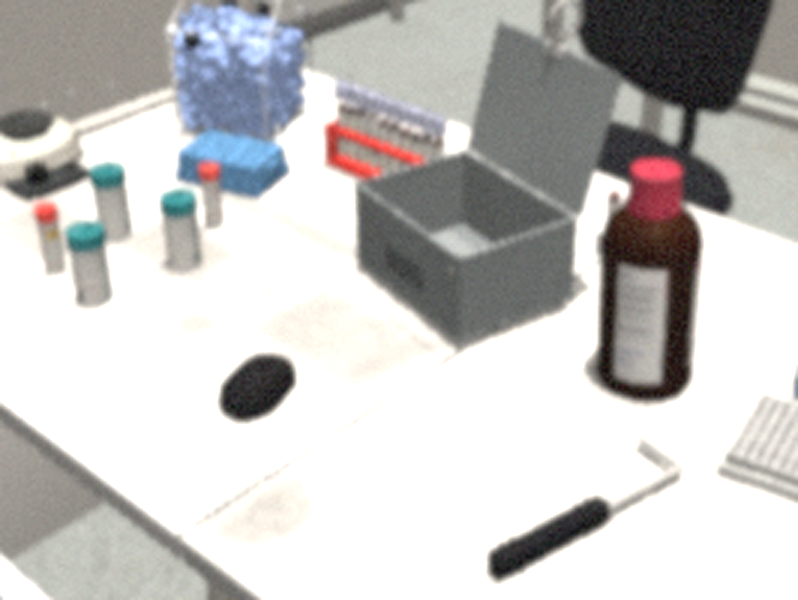

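The enlarged top crop shows the jar caps at (43,425), (158,412) and (143,525). The rim corners are (313,288), (497,335), (347,150) and (528,188), and the flap's free corners are (347,43) and (558,93). The rod's bend is at (740,357), its finger tip at (695,350) and its handle end at (712,548). I'll fit poses from both views.

Create fit.py:
```python
from geo import *
from scipy.optimize import least_squares
T=lambda x,y:("top",175+(x+.5)/2.96-.5,80+(y+.5)/2.96-.5)
S=lambda x,y:("scene",190+(x+.5)/3-.5,120+(y+.5)/3-.5)
def solve(f,obs,x0):
    g=lambda p:np.concatenate([proj(o[0],f(p,k))[0]-o[1:] for o,k in obs])
    s=least_squares(g,x0,loss="soft_l1"); return s.x,g(s.x).reshape(-1,2).round(1).tolist()
def rz(p,l): c,s=np.cos(p[2]),np.sin(p[2]); return np.array([p[0]+c*l[0]-s*l[1],p[1]+s*l[0]+c*l[1],l[2]])
def st(p,k):
    if len(k)==3: return rz(p,k)
    a,y=k; return rz(p,[.075-a*np.cos(p[3]),y,.11+a*np.sin(p[3])])
if __name__=="__main__":
    h=.11
    obs=[(T(313,288),(-.075,.1,h)),(T(497,335),(-.075,-.1,h)),(T(347,150),(.075,.1,h)),(T(528,188),(.075,-.1,h)),
     (T(347,43),(.152,.1)),(T(558,93),(.152,-.1)),(S(358,183),(-.075,.1,h)),(S(462,262),(-.075,-.1,h)),(S(575,214),(.075,-.1,h)),(S(500,25),(.152,.1)),(S(620,72),(.152,-.1))]
    p,e=solve(st,obs,[.75,0,-.2,1.6]); print("store",p,e); print("ring",st(p,(.182,0)),proj("top",st(p,(.182,0))),proj("scene",st(p,(.182,0))))
    for n,a,b,z in [("j1",(43,425),(108,173),.088),("j2",(158,412),(179,202),.088),("j3",(143,525),(86,234),.088),("tubeC",(117,333),(209,168),.08),("tubeR",(60,520),(47,210),.083)]:
        print(n,atz(*T(*a),z),atz(*S(*b),z))
    obs=[(T(740,357),(.135,0,.012)),(T(695,350),(.135,.052,.012)),(T(712,548),(-.075,0,.024)),(T(732,440),(.045,0,.024)),(S(676,468),(.135,0,.012)),(S(643,445),(.135,.052,.012)),(S(495,562),(-.075,0,.024)),(S(606,508),(.045,0,.022))]
    p,e=solve(rz,obs,[.5,-.3,0]); print("rod",p,e,"hook",rz(p,(.135,.028,.012)))
    print("bottle",atz(*T(680,210),.226),atz(*S(657,172),.226),"mouse",atz(*T(407,518),.03))
```

```bash
python3 fit.py
```

```text
store [ 7.15069411e-01 -1.48748553e-03 -2.41566579e-01  1.88228498e+00] [[-1.8, -0.5], [2.0, -1.3], [-1.2, -1.0], [2.1, 0.6], [-0.8, 0.4], [1.2, -0.4], [-2.4, 0.6], [-1.4, -0.2], [0.6, 1.9], [-0.5, -1.0], [0.5, 2.0]]
ring [ 0.84205081 -0.03277287  0.28324187] [[328.69815655  94.73506395]] [[377.9676961  126.53266833]]
j1 [0.53235906 0.38337256 0.088     ] [0.53085511 0.37722486 0.088     ]
j2 [0.54425593 0.26633014 0.088     ] [0.54031786 0.25770467 0.088     ]
j3 [0.43169454 0.27908746 0.088     ] [0.42889832 0.27382112 0.088     ]
tubeC [0.62706393 0.31268633 0.08      ] [0.62724134 0.31243914 0.08      ]
tubeR [0.43721558 0.36449352 0.083     ] [0.43665356 0.36035692 0.083     ]
rod [ 0.47053314 -0.3225383  -0.19799903] [[0.7, 0.3], [0.2, -0.2], [1.8, 0.8], [0.6, -0.6], [1.1, 0.4], [-2.2, -2.1], [-0.6, -0.5], [-0.4, -2.2]] hook [ 0.60840335 -0.32164092  0.012     ]
bottle [ 0.70705388 -0.23541152  0.226     ] [ 0.70563801 -0.23807196  0.226     ] mouse [0.4362514  0.01770137 0.03      ]
```

Create ov.py:
```python
from fit import *
import cv2,sys
for n in("top","scene"):
    im=cv2.imread(f"pics/{n}0.png"); h=cv2.cvtColor(im,cv2.COLOR_BGR2HSV)
    m=((h[:,:,0]>80)&(h[:,:,0]<98)&(h[:,:,1]>110)).astype(np.uint8)
    k,_,s,c=cv2.connectedComponentsWithStats(m)
    for i in range(1,k):
        if 15<s[i,4]<400: print(n,s[i],c[i].round(1),atz(n,*c[i],.086 if n=="top" else .081).round(4))
p=[.7151,-.0015,-.2416,1.882]
K=6
def draw(n,x0,y0,x1,y1):
    im=cv2.convertScaleAbs(cv2.imread(f"pics/{n}0.png")[y0:y1,x0:x1],alpha=1.7); im=cv2.resize(im,None,fx=K*.62,fy=K*.62,interpolation=cv2.INTER_CUBIC)
    def L(ks,col):
        q=np.array([(proj(n,st(p,k))[0]-[x0,y0]+.5)*K*.62 for k in ks]).round().astype(int); cv2.polylines(im,[q],True,col,1)
    L([(-.075,.1,.11),(-.075,-.1,.11),(.075,-.1,.11),(.075,.1,.11)],(0,0,255))
    L([(-.075,.1,.01),(-.075,-.1,.01),(.075,-.1,.01),(.075,.1,.01)],(0,255,0))
    L([(0,.1),(.152,.1),(.152,-.1),(0,-.1)],(255,100,0)); L([(.159,0),(.205,0)],(255,0,255))
    return im
a=draw("top",272,80,378,210);b=draw("scene",300,115,408,245)
cv2.imwrite("pics/ov.png",np.hstack([a,b])); print(a.shape,b.shape)
```

```bash
python3 ov.py
```

```text
top [222 213  14  13 129] [228.1 218.9] [0.5444 0.2666 0.086 ]
top [183 218  14  12 128] [189.6 223.4] [0.5322 0.3827 0.086 ]
top [216 252  14  12 133] [222.9 257.3] [0.431  0.2799 0.086 ]
scene [221 176   9   6  45] [225.1 178.4] [0.5326 0.3844 0.081 ]
scene [245 185   9   6  48] [249.  187.5] [0.5451 0.2667 0.081 ]
scene [213 195  11   8  65] [218.5 198.5] [0.4328 0.2801 0.081 ]
(484, 394, 3) (484, 402, 3)
```

View pics/ov.png

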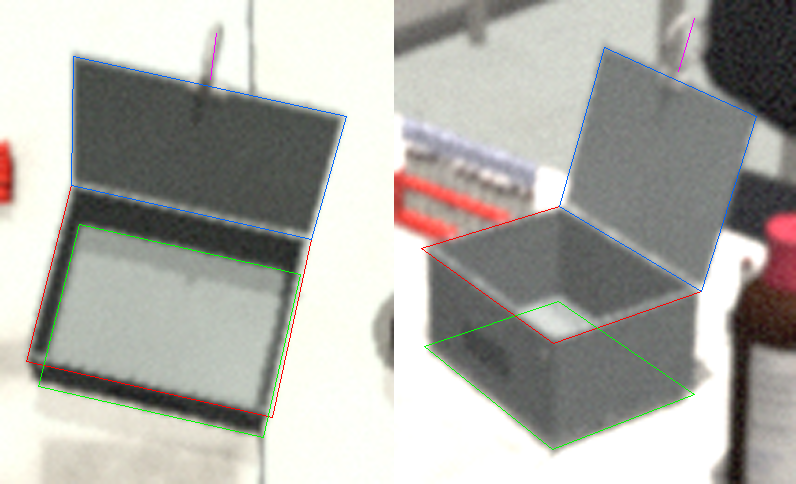

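The overlay fits the store and flap to within about 1–2 px. The ring sits near (678,42) in the scene panel, slightly left of the prediction. The jar centroids agree between the two views to 2 mm, so I'll go to the first jar.

Create go.py:
```python
import sys
from geo import *
def to(x,y,z,yaw=None):
    p,q=tool(); X=R.from_matrix(np.array([[np.sin(yaw),np.cos(yaw),0],[-np.cos(yaw),np.sin(yaw),0],[0,0,-1.]]) @ np.diag([-1,1,1])) if yaw is not None else q
    print("t",r.observe()["time_s"],"d",(q.inv().apply(np.array([x,y,z])-p)).round(4),"rot",(q.inv()*X).as_rotvec().round(4))
if __name__=="__main__": to(*map(float,sys.argv[1:]))
```

```bash
python3 go.py .5324 .3835 .14 1.27; python3 go.py .5324 .3835 .14
```

Run:
```python
import sys; sys.path.insert(0,'.')
from geo import *
print(tool()[1].as_matrix())
```

```text
t 0.1 d [-0.3949 -0.1007  0.0742] rot [-0.001  -0.0001  0.    ]
t 0.1 d [-0.3949 -0.1007  0.0742] rot [0. 0. 0.]
[[-9.55106790e-01  2.96261483e-01 -3.92715240e-04]
 [ 2.96261720e-01  9.55106395e-01 -8.75559500e-04]
 [ 1.15690282e-04 -9.52599316e-04 -9.99999540e-01]]
```

Emit:
shift_gripper(moves=[-0.2, -0.05, 0.04, 0, 0, 0, -0.395, -0.101, 0.075, 0, 0, 0, -0.395, -0.101, 0.075, 0, 0, 0, -0.395, -0.101, 0.075, 0, 0, 0, -0.395, -0.101, 0.075, 0, 0, 0, -0.395, -0.101, 0.075, 0, 0, 0, -0.395, -0.101, 0.075, 0, 0, 0, -0.395, -0.101, 0.075, 0, 0, 0, -0.395, -0.101, 0.075, 0, 0, 0, -0.395, -0.101, 0.075, 0, 0, 0, -0.395, -0.101, 0.075, 0, 0, 0], jaw=0.07)

```text
time_s: 1.2
ee_pos: [0.5316, 0.3839, 0.1395]
eef_rot: [0.15, 0.989, -0.0, -0.0]
force: [-0.5, 0.6, 0.1]
width: 0.0702
grip_force: 0.0
```

```bash
python3 go.py .5324 .3835 .04
```

```text
t 1.2 d [-0.0009 -0.0001  0.0995] rot [0. 0. 0.]
```

Emit:
shift_gripper(moves=[0, 0, 0.04, 0, 0, 0, 0, 0, 0.08, 0, 0, 0, 0, 0, 0.1, 0, 0, 0, 0, 0, 0.1, 0, 0, 0, 0, 0, 0.1, 0, 0, 0])

```text
time_s: 1.7
ee_pos: [0.5318, 0.3847, 0.0406]
eef_rot: [0.149, 0.989, 0.0, 0.0]
force: [0.5, 0.8, -0.2]
width: 0.0704
grip_force: 0.0
```

Emit:
shift_gripper(moves=[0, 0, 0, 0, 0, 0, 0, 0, 0, 0, 0, 0, 0, 0, 0, 0, 0, 0, 0, 0, 0, 0, 0, 0, 0, 0, 0, 0, 0, 0, 0, 0, 0, 0, 0, 0], jaw=0.02, force=30)

```text
time_s: 2.3
ee_pos: [0.5331, 0.3839, 0.0404]
eef_rot: [0.15, 0.989, 0.001, 0.001]
force: [1.8, 2.2, 5.5]
width: 0.0417
grip_force: 30.0
```

Emit:
shift_gripper(moves=[0, 0, -0.01, 0, 0, 0, 0, 0, -0.025, 0, 0, 0, 0, 0, -0.035, 0, 0, 0, 0, 0, -0.035, 0, 0, 0, 0, 0, -0.035, 0, 0, 0, 0, 0, -0.035, 0, 0, 0, 0, 0, -0.035, 0, 0, 0])

```text
time_s: 3.0
ee_pos: [0.5322, 0.3833, 0.0741]
eef_rot: [0.15, 0.989, -0.0, -0.0]
force: [0.3, 0.5, -7.0]
width: 0.0418
grip_force: 30.0
```

Emit:
shift_gripper(moves=[0, 0, -0.04, 0, 0, 0, 0, 0, -0.08, 0, 0, 0, 0, 0, -0.12, 0, 0, 0, 0, 0, -0.13, 0, 0, 0, 0, 0, -0.13, 0, 0, 0, 0, 0, -0.13, 0, 0, 0, 0, 0, -0.13, 0, 0, 0])

```text
time_s: 3.7
ee_pos: [0.5318, 0.383, 0.202]
eef_rot: [0.15, 0.989, -0.001, -0.002]
force: [-0.1, -0.5, -7.1]
width: 0.0422
grip_force: 30.0
```

```bash
python3 go.py .6957 .0033 .2 1.329
```

```text
t 3.7 d [-0.2691 -0.3141  0.0022] rot [-0.0027 -0.0027 -0.059 ]
```

Force is −7.1 N at rest, about 0.7 kg, so this jar is the full one. I'll carry it to the store.

Emit:
shift_gripper(moves=[-0.13, -0.15, 0, 0, 0, -0.03, -0.269, -0.314, 0.002, 0.003, 0.003, -0.059, -0.269, -0.314, 0.002, 0.003, 0.003, -0.059, -0.269, -0.314, 0.002, 0.003, 0.003, -0.059, -0.269, -0.314, 0.002, 0.003, 0.003, -0.059, -0.269, -0.314, 0.002, 0.003, 0.003, -0.059, -0.269, -0.314, 0.002, 0.003, 0.003, -0.059, -0.269, -0.314, 0.002, 0.003, 0.003, -0.059, -0.269, -0.314, 0.002, 0.003, 0.003, -0.059, -0.269, -0.314, 0.002, 0.003, 0.003, -0.059, -0.269, -0.314, 0.002, 0.003, 0.003, -0.059, -0.269, -0.314, 0.002, 0.003, 0.003, -0.059])

```text
time_s: 4.9
ee_pos: [0.6959, 0.0053, 0.202]
eef_rot: [0.12, 0.993, -0.001, -0.002]
force: [0.7, 0.6, -5.4]
width: 0.0417
grip_force: 30.0
```

```bash
python3 go.py .6957 .0033 .055 1.329;python3 - <<'E'
from geo import *
import cv2
a=imaging.camera("top")[80:230,250:400];b=imaging.camera("scene")[80:230,290:440]
im=np.hstack([cv2.resize(x,(396,396),interpolation=2) for x in(a,b)])
cv2.imwrite("pics/p1.png",cv2.convertScaleAbs(im[:,:,::-1],alpha=1.6))
E
```

```text
t 4.9 d [-0.001  -0.0016  0.147 ] rot [-0.0028 -0.0044  0.0014]
```

View pics/p1.png

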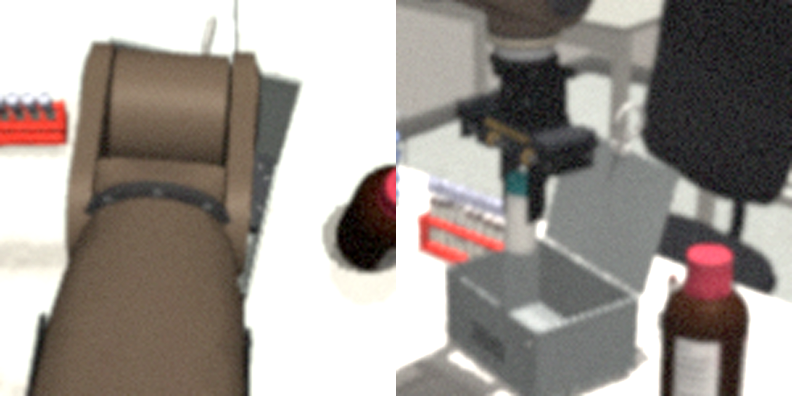

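The jar hangs at (518,210) in the scene panel, over the open store and clear of the flap. I'll lower it.

Emit:
shift_gripper(moves=[0, 0, 0.04, 0, 0, 0, 0, 0, 0.08, 0, 0, 0, 0, 0, 0.12, 0, 0, 0, 0, 0, 0.135, 0, 0, 0, 0, 0, 0.141, 0, 0, 0, 0, 0, 0.145, 0, 0, 0, 0, 0, 0.147, 0, 0, 0, 0, 0, 0.147, 0, 0, 0, 0, 0, 0.147, 0, 0, 0, 0, 0, 0.147, 0, 0, 0])

```text
time_s: 6.0
ee_pos: [0.6962, 0.0035, 0.0565]
eef_rot: [0.121, 0.993, -0.001, -0.001]
force: [0.0, -0.5, -7.2]
width: 0.0422
grip_force: 30.0
```

Emit:
shift_gripper(moves=[0, 0, 0.001, 0, 0, 0, 0, 0, 0.002, 0, 0, 0, 0, 0, 0.002, 0, 0, 0])

```text
time_s: 6.3
ee_pos: [0.6966, 0.0035, 0.0553]
eef_rot: [0.121, 0.993, -0.001, -0.0]
force: [-2.4, 0.3, 5.7]
width: 0.0419
grip_force: 30.0
```

Emit:
shift_gripper(moves=[0, 0, 0, 0, 0, 0, 0, 0, 0, 0, 0, 0, 0, 0, 0, 0, 0, 0, 0, 0, 0, 0, 0, 0, 0, 0, 0, 0, 0, 0], jaw=0.065)

```text
time_s: 6.8
ee_pos: [0.6959, 0.0036, 0.0536]
eef_rot: [0.121, 0.993, -0.001, -0.002]
force: [-0.5, 0.2, -0.3]
width: 0.065
grip_force: 0.0
```

Emit:
shift_gripper(moves=[0, 0, -0.03, 0, 0, 0, 0, 0, -0.07, 0, 0, 0, 0, 0, -0.12, 0, 0, 0, 0, 0, -0.17, 0, 0, 0, 0, 0, -0.22, 0, 0, 0, 0, 0, -0.25, 0, 0, 0, 0, 0, -0.25, 0, 0, 0, 0, 0, -0.25, 0, 0, 0])

```text
time_s: 7.6
ee_pos: [0.6966, 0.0041, 0.3036]
eef_rot: [0.121, 0.993, -0.001, -0.001]
force: [-0.0, 1.3, -1.6]
width: 0.0651
grip_force: 0.0
```

Run:
```python
from fit import *
P=np.array(rz([.4705,-.3225,-.198],(.025,0,0)));print(P)
import go; go.to(P[0],P[1],.3,np.pi/2-.198); go.to(P[0],P[1],.004,np.pi/2-.198)
```

```text
[ 0.49501155 -0.32741772  0.        ]
t 7.6 d [ 0.1164 -0.3702  0.0049] rot [-0.0027 -0.0027 -0.0438]
t 7.6 d [ 0.1156 -0.3693  0.3009] rot [-0.0027 -0.0027 -0.0438]
```

Emit:
shift_gripper(moves=[0.06, -0.185, 0, 0, 0, -0.022, 0.116, -0.37, 0, 0.002, 0.002, -0.044, 0.116, -0.37, 0, 0.002, 0.002, -0.044, 0.116, -0.37, 0, 0.002, 0.002, -0.044, 0.116, -0.37, 0, 0.002, 0.002, -0.044, 0.116, -0.37, 0, 0.002, 0.002, -0.044, 0.116, -0.37, 0, 0.002, 0.002, -0.044, 0.116, -0.37, 0, 0.002, 0.002, -0.044, 0.116, -0.37, 0, 0.002, 0.002, -0.044, 0.116, -0.37, 0.1, 0.002, 0.002, -0.044, 0.116, -0.37, 0.2, 0.002, 0.002, -0.044, 0.116, -0.37, 0.2, 0.002, 0.002, -0.044, 0.116, -0.37, 0.2, 0.002, 0.002, -0.044, 0.116, -0.37, 0.2, 0.002, 0.002, -0.044, 0.116, -0.37, 0.2, 0.002, 0.002, -0.044], jaw=0.06)

```text
time_s: 9.1
ee_pos: [0.4949, -0.3273, 0.1049]
eef_rot: [0.099, 0.995, -0.001, -0.004]
force: [0.8, 0.3, 0.5]
width: 0.06
grip_force: 0.0
```

Run:
```python
from fit import *
import go,cv2
P=np.array(rz([.4705,-.3225,-.198],(.025,0,0)));go.to(P[0],P[1],.005,np.pi/2-.198)
a=imaging.camera("scene"); b=a[230:330,330:440]
cv2.imwrite("pics/p2.png",cv2.convertScaleAbs(cv2.resize(b,None,fx=5,fy=5,interpolation=2)[:,:,::-1],alpha=1.6))
```

```text
t 9.1 d [-0.0008  0.0002  0.0999] rot [-0.0035 -0.0072  0.0006]
```

View pics/p2.png

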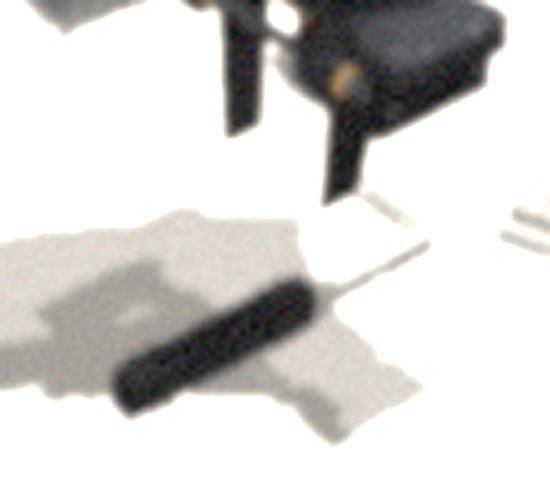

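The fingers straddle the handle: tips at (245,130) and (340,200), handle from (125,390) to (305,300). I'll go down and grip it.

Emit:
shift_gripper(moves=[0, 0, 0.04, -0.003, -0.007, 0, 0, 0, 0.08, -0.003, -0.007, 0, 0, 0, 0.095, -0.003, -0.007, 0, 0, 0, 0.101, -0.003, -0.007, 0, 0, 0, 0.101, -0.003, -0.007, 0])

```text
time_s: 9.65
ee_pos: [0.4949, -0.3286, 0.0053]
eef_rot: [0.099, 0.995, -0.001, 0.001]
force: [0.7, 0.2, -0.0]
width: 0.0599
grip_force: 0.0
```

Emit:
shift_gripper(moves=[0, 0, 0, 0, 0, 0, 0, 0, 0, 0, 0, 0, 0, 0, 0, 0, 0, 0, 0, 0, 0, 0, 0, 0, 0, 0, 0, 0, 0, 0, 0, 0, 0, 0, 0, 0, 0, 0, 0, 0, 0, 0], jaw=0.005, force=60)

```text
time_s: 10.35
ee_pos: [0.4943, -0.3281, 0.0042]
eef_rot: [0.099, 0.995, -0.001, 0.001]
force: [1.4, 1.7, 2.3]
width: 0.0177
grip_force: 59.7
```

Emit:
shift_gripper(moves=[0, 0, -0.02, 0, 0, 0, 0, 0, -0.06, 0, 0, 0, 0, 0, -0.11, 0, 0, 0, 0, 0, -0.16, 0, 0, 0, 0, 0, -0.21, 0, 0, 0, 0, 0, -0.26, 0, 0, 0, 0, 0, -0.3, 0, 0, 0, 0, 0, -0.3, 0, 0, 0, 0, 0, -0.3, 0, 0, 0])

```text
time_s: 11.25
ee_pos: [0.4936, -0.3274, 0.304]
eef_rot: [0.099, 0.995, -0.001, 0.001]
force: [0.4, 0.1, -3.5]
width: 0.0174
grip_force: 59.7
```

```bash
python3 go.py .7117 -.102 .277 1.329
```

```text
t 11.25 d [-0.1695  0.264   0.0269] rot [-0.0019  0.0023  0.044 ]
```

Emit:
shift_gripper(moves=[-0.04, 0.06, 0, 0, 0, 0.01, -0.08, 0.12, 0, 0, 0, 0.02, -0.17, 0.264, 0.027, 0, 0, 0.044, -0.17, 0.264, 0.027, 0, 0, 0.044, -0.17, 0.264, 0.027, 0, 0, 0.044, -0.17, 0.264, 0.027, 0, 0, 0.044, -0.17, 0.264, 0.027, 0, 0, 0.044, -0.17, 0.264, 0.027, 0, 0, 0.044, -0.17, 0.264, 0.027, 0, 0, 0.044, -0.17, 0.264, 0.027, 0, 0, 0.044])

```text
time_s: 12.25
ee_pos: [0.7116, -0.1035, 0.2765]
eef_rot: [0.121, 0.993, -0.001, 0.0]
force: [-0.4, -0.8, -1.7]
width: 0.0174
grip_force: 59.7
```

```bash
python3 - <<'E'
from geo import *
import cv2
a=imaging.camera("top")[70:130,285:365];b=imaging.camera("scene")[90:165,330:430]
cv2.imwrite("pics/p3raw.png",b)
im=np.hstack([cv2.resize(a,None,fx=5,fy=5,interpolation=2),np.pad(cv2.resize(b,None,fx=4,fy=4,interpolation=2),((0,0),(0,0),(0,0)))])
cv2.imwrite("pics/p3.png",cv2.convertScaleAbs(im[:,:,::-1],alpha=1.4))
E
```

```text
(no output)
```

View pics/p3.png

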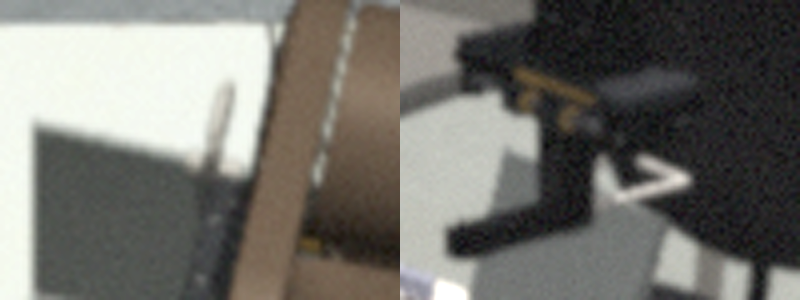

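In the top panel the ring shows edge-on from (228,80) to (212,165), matching the prediction to 1 px. In the scene panel the hook's bend is at (690,180) and its tip at (638,158). I'll overlay the predicted ring and hook.

Run:
```python
from fit import *
import cv2
p=[.7151,-.0015,-.2416,1.882]
q,Q=tool()
rod=lambda l:q+R.from_euler("z",-.2416).apply([l[0]-.025,l[1],l[2]-.0042])
bend,tip=rod((.135,0,.012)),rod((.135,.052,.012)); print("pred",proj("scene",bend),proj("scene",tip),"obs",(402.4,134.9),(389.4,129.4))
def circ(n,rad):
    t=np.linspace(0,2*np.pi,60); 
    return np.array([proj(n,st(p,(.182+rad*np.cos(a),0))+ rz([0,0,p[2]],(rad*np.sin(a)*np.sin(p[3]),0,0))+[0,0,rad*np.sin(a)*np.cos(p[3])])[0] for a in t])
ims=[]
for n,x0,y0,x1,y1 in(("scene",350,100,410,145),("top",305,75,355,115)):
    K=10 if n=="scene" else 8
    im=cv2.convertScaleAbs(cv2.imread(f"pics/{n}0.png")[y0:y1,x0:x1],alpha=1.5); im=cv2.resize(im,None,fx=K*.65,fy=K*.65,interpolation=2)
    o=im.copy()
    for rad in(.016,.023): cv2.polylines(o,[((circ(n,rad)-[x0,y0]+.5)*K*.65).round().astype(int)],True,(255,0,255),1)
    ims.append(np.vstack([im,o]))
h=max(i.shape[0] for i in ims); cv2.imwrite("pics/p4.png",np.hstack([np.pad(i,((0,h-i.shape[0]),(0,0),(0,0))) for i in ims])); print([i.shape for i in ims])
```

```text
pred [[400.07643586 135.3030569 ]] [[388.3011268  130.30960134]] obs (402.4, 134.9) (389.4, 129.4)
[(584, 390, 3), (416, 260, 3)]
```

View pics/p4.png

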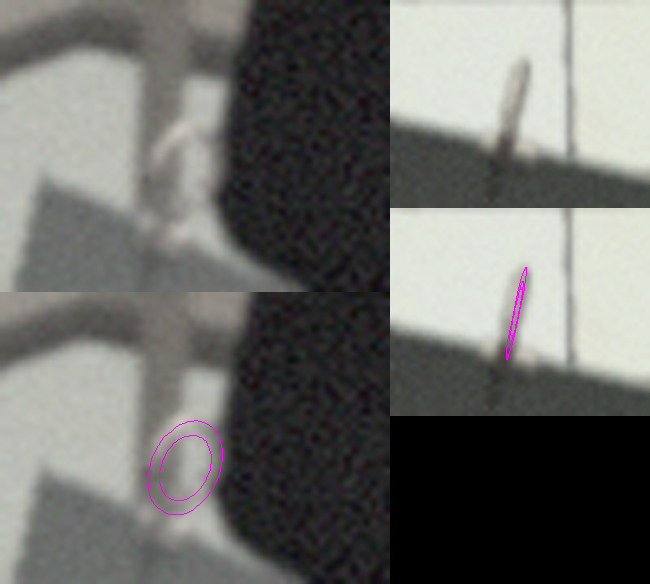

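Prediction and picture agree to about 1 px for the ring, with its arc top at (185,125). The hook sits about 4 mm off prediction, well within the hole's ±12 mm clearance. I'll correct for that and slide in.

```bash
python3 go.py .7255 -.0309 .273 1.329
```

```text
t 12.35 d [0.0041 0.0738 0.004 ] rot [-0.0017  0.0019 -0.0016]
```

Emit:
shift_gripper(moves=[0.002, 0, 0.002, 0, 0, 0, 0.004, 0.01, 0.004, 0, 0, 0, 0.004, 0.025, 0.004, 0, 0, 0, 0.004, 0.04, 0.004, 0, 0, 0, 0.004, 0.055, 0.004, 0, 0, 0, 0.004, 0.068, 0.004, 0, 0, 0, 0.004, 0.074, 0.004, 0, 0, 0, 0.004, 0.074, 0.004, 0, 0, 0, 0.004, 0.074, 0.004, 0, 0, 0])

```text
time_s: 13.25
ee_pos: [0.7262, -0.0295, 0.2727]
eef_rot: [0.121, 0.993, -0.001, 0.001]
force: [0.7, -0.6, -0.8]
width: 0.0172
grip_force: 59.7
```

Run:
```python
from fit import *
import go
# hinge-plane arc: TCP targets with hook leading the ring by e along the tangent
hinge=st([.7151,-.0015,-.2416,1.882],(0,0)); off=np.array([.1165,-.0021,.0098])
p,Q=tool()
for th,e in [(1.88,.0),(1.8,.010)]+[(a,.012) for a in np.arange(1.6,-.01,-.2)]+[(0,.014)]:
    a=.182; d=rz([0,0,-.2416],(-a*np.cos(th)-e*np.sin(th),0,0)); ring=hinge+[d[0],d[1],a*np.sin(th)-e*np.cos(th)]
    print(round(th,2),(Q.inv().apply(ring-off-p)).round(4))
```

```text
1.88 [ 0.0007 -0.0013 -0.0009]
1.8 [ 0.0245 -0.0013 -0.007 ]
1.6 [ 0.0628 -0.0013 -0.0099]
1.4 [ 0.0989 -0.0013 -0.005 ]
1.2 [ 0.1332 -0.0013  0.007 ]
1.0 [ 0.1646 -0.0013  0.0256]
0.8 [ 0.1916 -0.0012  0.05  ]
0.6 [ 0.2132 -0.0012  0.0793]
0.4 [ 0.2286 -0.0011  0.1123]
0.2 [ 0.2371 -0.0011  0.1477]
0.0 [ 0.2384 -0.001   0.1841]
0 [ 0.2384 -0.001   0.1861]
```

Emit:
shift_gripper(moves=[0.008, 0, -0.002, 0, 0, 0, 0.016, 0, -0.004, 0, 0, 0, 0.0245, 0, -0.007, 0, 0, 0, 0.034, 0, -0.008, 0, 0, 0, 0.044, 0, -0.009, 0, 0, 0, 0.053, 0, -0.01, 0, 0, 0, 0.063, 0, -0.01, 0, 0, 0, 0.072, 0, -0.009, 0, 0, 0, 0.081, 0, -0.008, 0, 0, 0, 0.09, 0, -0.007, 0, 0, 0, 0.099, 0, -0.005, 0, 0, 0])

```text
time_s: 14.35
ee_pos: [0.6294, -0.0055, 0.2775]
eef_rot: [0.121, 0.993, -0.001, 0.001]
force: [1.1, 0.5, -1.8]
width: 0.0179
grip_force: 59.7
```

Run:
```python
from geo import *
import cv2
cv2.imwrite("pics/s5.png",imaging.camera("scene")[:,:,::-1]);cv2.imwrite("pics/t5.png",imaging.camera("top")[:,:,::-1])
# predicted flap tip corners at candidate angles in top view vs image: brightness probe along flap right edge
from fit import st
im=cv2.imread("pics/t5.png").mean(2)
for th in np.arange(1.0,2.0,.1):
    q=[proj("top",st([.7151,-.0015,-.2416,th],(a,.09)))[0].round().astype(int) for a in(.135,.148,.156,.17)]
    print(round(th,1),[int(im[v,u]) for u,v in q],q[1])
print(r.observe()["force"])
```

```text
1.0 [62, 63, 64, 70] [284 142]
1.1 [65, 65, 65, 66] [285 137]
1.2 [61, 64, 64, 61] [286 131]
1.3 [62, 62, 63, 65] [287 126]
1.4 [60, 60, 60, 63] [288 120]
1.5 [55, 52, 62, 134] [289 115]
1.6 [159, 160, 161, 160] [291 109]
1.7 [161, 161, 161, 164] [292 104]
1.8 [161, 160, 162, 161] [294 100]
1.9 [161, 160, 162, 160] [295  96]
[-0.80638739  0.78081665 -1.58048964]
```

Emit:
shift_gripper(moves=[0.009, 0, 0.003, 0, 0, 0, 0.018, 0, 0.006, 0, 0, 0, 0.027, 0, 0.009, 0, 0, 0, 0.035, 0, 0.012, 0, 0, 0, 0.043, 0, 0.017, 0, 0, 0, 0.051, 0, 0.022, 0, 0, 0, 0.059, 0, 0.027, 0, 0, 0, 0.066, 0, 0.031, 0, 0, 0, 0.073, 0, 0.037, 0, 0, 0, 0.08, 0, 0.043, 0, 0, 0, 0.087, 0, 0.049, 0, 0, 0, 0.093, 0, 0.055, 0, 0, 0])

```text
time_s: 15.65
ee_pos: [0.5393, 0.0166, 0.2218]
eef_rot: [0.121, 0.993, -0.001, 0.001]
force: [1.0, 0.2, -2.5]
width: 0.0177
grip_force: 59.7
```

Create chk.py:
```python
from fit import *
import cv2
t=imaging.camera("top")[:,:,::-1];s=imaging.camera("scene")[:,:,::-1]
cv2.imwrite("pics/t6.png",t);cv2.imwrite("pics/s6.png",s);im=t.mean(2)
for th in np.arange(0,1.6,.1):
    print(round(th,1),[int(im[tuple(proj("top",st([.7151,-.0015,-.2416,th],(a,.09)))[0].round().astype(int)[::-1])]) for a in(.12,.135,.148,.156,.165)],end=" ")
a=[(402,134)]
print(r.observe()["force"],r.observe()["width"])
```

```bash
python3 chk.py
```

```text
0.0 [29, 36, 57, 57, 56] 0.1 [31, 36, 51, 58, 59] 0.2 [33, 41, 46, 51, 55] 0.3 [32, 69, 43, 46, 52] 0.4 [43, 84, 93, 97, 46] 0.5 [64, 113, 125, 135, 116] 0.6 [92, 109, 148, 132, 150] 0.7 [88, 111, 148, 155, 157] 0.8 [86, 85, 93, 98, 152] 0.9 [85, 86, 85, 86, 84] 1.0 [91, 91, 98, 105, 124] 1.1 [111, 124, 136, 154, 154] 1.2 [137, 153, 157, 157, 157] 1.3 [158, 158, 157, 158, 157] 1.4 [157, 156, 155, 156, 158] 1.5 [158, 156, 157, 156, 157] [ 0.04563944  0.02816966 -1.59241598] 0.01748376734564572
```

Emit:
shift_gripper(moves=[0.004, 0, 0.005, 0, 0, 0, 0.008, 0, 0.01, 0, 0, 0, 0.012, 0, 0.014, 0, 0, 0, 0.015, 0, 0.019, 0, 0, 0, 0.018, 0, 0.024, 0, 0, 0, 0.0215, 0, 0.029, 0, 0, 0, 0.025, 0, 0.035, 0, 0, 0, 0.028, 0, 0.04, 0, 0, 0, 0.03, 0, 0.046, 0, 0, 0, 0.033, 0, 0.051, 0, 0, 0, 0.035, 0, 0.057, 0, 0, 0, 0.037, 0, 0.062, 0, 0, 0, 0.039, 0, 0.068, 0, 0, 0, 0.04, 0, 0.074, 0, 0, 0, 0.042, 0, 0.08, 0, 0, 0, 0.043, 0, 0.086, 0, 0, 0, 0.044, 0, 0.092, 0, 0, 0, 0.0455, 0, 0.098, 0, 0, 0])

```text
time_s: 17.55
ee_pos: [0.4959, 0.0272, 0.1239]
eef_rot: [0.121, 0.993, -0.001, 0.001]
force: [1.4, -0.0, -1.0]
width: 0.0178
grip_force: 59.7
```

```bash
python3 chk.py
```

```text
0.0 [105, 102, 49, 49, 108] 0.1 [103, 103, 52, 44, 91] 0.2 [104, 104, 89, 50, 77] 0.3 [103, 103, 103, 87, 53] 0.4 [105, 103, 104, 105, 87] 0.5 [103, 108, 105, 109, 105] 0.6 [107, 105, 122, 109, 116] 0.7 [117, 126, 123, 137, 148] 0.8 [119, 144, 149, 149, 151] 0.9 [146, 149, 153, 155, 155] 1.0 [150, 151, 155, 154, 155] 1.1 [152, 154, 155, 153, 153] 1.2 [151, 154, 155, 156, 156] 1.3 [155, 155, 154, 155, 155] 1.4 [156, 155, 154, 155, 155] 1.5 [153, 153, 155, 154, 155] [-0.69690951  0.00801555 -2.12775376] 0.017589163569571267
```

Emit:
shift_gripper(moves=[0, 0, 0.004, 0, 0, 0, 0.001, 0, 0.008, 0, 0, 0, 0.001, 0, 0.012, 0, 0, 0, 0.001, 0, 0.016, 0, 0, 0, 0.001, 0, 0.02, 0, 0, 0, 0.001, 0, 0.023, 0, 0, 0, 0.001, 0, 0.026, 0, 0, 0, 0.001, 0, 0.029, 0, 0, 0, 0.001, 0, 0.032, 0, 0, 0, 0.001, 0, 0.035, 0, 0, 0, 0.001, 0, 0.037, 0, 0, 0, 0.001, 0, 0.037, 0, 0, 0])

```text
time_s: 18.85
ee_pos: [0.4952, 0.0273, 0.0873]
eef_rot: [0.121, 0.993, -0.001, 0.001]
force: [1.0, -0.6, 2.9]
width: 0.0176
grip_force: 60.0
```

```bash
python3 chk.py
```

```text
0.0 [110, 110, 62, 58, 86] 0.1 [110, 110, 107, 45, 99] 0.2 [111, 111, 109, 86, 90] 0.3 [111, 111, 111, 110, 82] 0.4 [108, 109, 113, 116, 110] 0.5 [113, 126, 120, 126, 121] 0.6 [121, 121, 146, 127, 137] 0.7 [137, 141, 147, 152, 154] 0.8 [131, 154, 156, 154, 157] 0.9 [150, 153, 156, 155, 157] 1.0 [152, 156, 155, 155, 158] 1.1 [154, 157, 155, 157, 157] 1.2 [153, 156, 157, 157, 157] 1.3 [157, 157, 157, 157, 156] 1.4 [155, 157, 157, 156, 157] 1.5 [156, 156, 155, 158, 156] [ 0.22630331 -1.06345646  3.65301023] 0.01734804465147714
```

Emit:
shift_gripper(moves=[0, 0, 0.001, 0, 0, 0, 0, 0, 0.002, 0, 0, 0, 0, 0, 0.003, 0, 0, 0, 0, 0, 0.003, 0, 0, 0, 0, 0, 0.003, 0, 0, 0])

```text
time_s: 19.45
ee_pos: [0.4949, 0.0274, 0.0843]
eef_rot: [0.121, 0.993, -0.001, 0.001]
force: [-0.0, -0.9, 4.0]
width: 0.0173
grip_force: 60.0
```

Emit:
shift_gripper(moves=[0, 0, 0.001, 0, 0, 0, 0, 0, 0.002, 0, 0, 0, 0, 0, 0.003, 0, 0, 0, 0, 0, 0.003, 0, 0, 0, 0, 0, 0.003, 0, 0, 0])

```text
time_s: 19.95
ee_pos: [0.4948, 0.0274, 0.0812]
eef_rot: [0.121, 0.993, -0.001, 0.001]
force: [-0.7, -0.2, 4.5]
width: 0.0175
grip_force: 60.0
```

Run:
```python
from fit import *
import cv2
t=imaging.camera("top")[:,:,::-1];s=imaging.camera("scene")[:,:,::-1]
def ed(n,im,x0,y0,x1,y1,K,th):
    o=cv2.resize(cv2.convertScaleAbs(im[y0:y1,x0:x1],alpha=1.6),None,fx=K,fy=K,interpolation=2)
    for e,c in((0,(0,0,255)),(.1,(0,255,0))):
        q=[proj(n,st([.7151,-.0015,-.2416,e],k))[0] for k in((.152,.1),(.152,-.1),(0,-.1),(0,.1))]
        cv2.polylines(o,[((np.array(q)-[x0,y0]+.5)*K).round().astype(int)],True,c,1)
    return o
cv2.imwrite("pics/p7.png",ed("scene",s,290,140,400,250,5.4,0)); print(r.observe()["force"])
```

```text
[-0.71653154 -0.01425009  2.16765455]
```

View pics/p7.png

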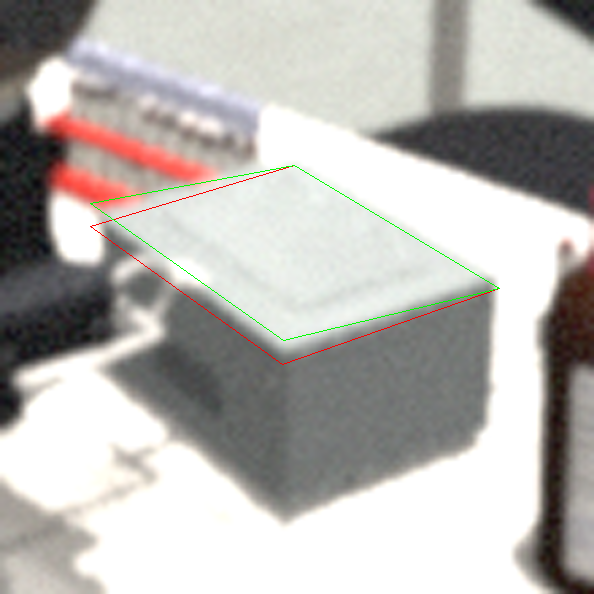

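The last picture shows the flap level on the rim. Its front corner is at (285,350), between the shut outline and one plate thickness above it. The rod is still in the ring near (150,290). Pressing at 5–6 N gives no further motion where 2 N would move the flap, so it is shut. I'll centre the finger and slide it out.

Emit:
shift_gripper(moves=[0, 0, -0.004, 0, 0, 0, 0, 0, -0.007, 0, 0, 0, 0, 0, -0.01, 0, 0, 0, 0, 0, -0.01, 0, 0, 0, 0, 0, -0.01, 0, 0, 0])

```text
time_s: 20.55
ee_pos: [0.4948, 0.0274, 0.0913]
eef_rot: [0.121, 0.993, -0.001, 0.001]
force: [0.4, -0.6, -2.1]
width: 0.0173
grip_force: 60.0
```

Emit:
shift_gripper(moves=[0, -0.008, 0, 0, 0, 0, 0, -0.016, 0, 0, 0, 0, 0, -0.024, 0, 0, 0, 0, 0, -0.024, 0, 0, 0, 0])

```text
time_s: 20.95
ee_pos: [0.4889, 0.003, 0.0913]
eef_rot: [0.121, 0.993, -0.001, 0.001]
force: [-0.9, -0.9, -1.5]
width: 0.0175
grip_force: 60.0
```

Emit:
shift_gripper(moves=[0, -0.012, 0, 0, 0, 0, 0, -0.024, 0, 0, 0, 0, 0, -0.036, 0, 0, 0, 0, 0, -0.048, 0, 0, 0, 0, 0, -0.056, 0, 0, 0, 0, 0.01, -0.08, 0, 0, 0, 0, 0.02, -0.11, 0, 0, 0, 0, 0.02, -0.12, 0, 0, 0, 0, 0.02, -0.12, 0, 0, 0, 0])

```text
time_s: 21.85
ee_pos: [0.441, -0.1089, 0.0917]
eef_rot: [0.122, 0.993, -0.001, 0.001]
force: [0.6, -0.4, -1.4]
width: 0.0176
grip_force: 60.0
```

Run:
```python
from fit import *
import cv2
s=imaging.camera("scene")[:,:,::-1];cv2.imwrite("pics/s8.png",s);t=imaging.camera("top")[:,:,::-1];cv2.imwrite("pics/t8.png",t)
q,Q=tool(); im=s.mean(2)
# shaft pitch: sample brightness-minus-sides along the predicted shaft & finger for each pitch
for pit in np.arange(-.1,.31,.04):
    f=lambda x,y,dz:q+R.from_euler("ZY",[-.2416,-pit]).apply([x-.022,y,0])+[0,0,.0078+dz]
    sc=[]
    for x,y in [(x,0) for x in np.linspace(.07,.13,13)]+[(.135,y) for y in np.linspace(.01,.045,8)]:
        g=lambda dz:im[tuple(proj("scene",f(x,y,dz))[0].round().astype(int)[::-1])]
        sc.append(g(0))
    print(round(pit,2),np.round(sc).astype(int),proj("scene",f(.135,0,0))[0].round(1))
```

```text
-0.1 [177 181 182 178 169 174 189 190 181 135  96  80  66  66  67 101 139 123
  79  42  42] [341.  229.5]
-0.06 [160 179 176 171 168 180 190 190 138 110  89  69  65  76  86 139 160 107
  49  32  30] [341.1 228.1]
-0.02 [160 168 176 155 168 175 181 179 108  94  66  68  65 102 152 159 146  79
  37  24  21] [341.2 226.7]
0.02 [138 168 159 128 160 151 181 148  89  86  76  67  70 140 157 121  75  48
  38  23  30] [341.2 225.3]
0.06 [138 141 118 128 131 115 149 106  72  83 101 122  87 162 140 102  77  52
  30  31  35] [341.2 224. ]
0.1 [105 106 118  97  93  72 105  66  72 123 139 152 151 154 142 139  93  55
  32  35  47] [341.1 222.6]
0.14 [ 67 106  79  59  40  40  47  33  39 127 160 157 162 158 158 142  94  50
  36  49  54] [341.  221.3]
0.18 [ 67  70  46  35  24  40  25  31  39 107 104 140 154 127 150 127  75  40
  53  54  68] [340.8 220. ]
0.22 [ 44  39  46  35  24  21  22  36  42  79  75 142 158 121  90  75  44  45
  57  63  66] [340.5 218.7]
0.26 [ 44  32  26  19  12  21  24  36  32  37  77 139 127  85  67  54  57  56
  59  57  58] [340.2 217.4]
0.3 [ 24  23  15  17  10  16  23  34  26  38  52 142 121  67  61  58  56  59
  58  58  60] [339.8 216.2]
```

The finger came out of the ring with no force. The rod has pitched up about 0.14 rad in the grip, so I'll tilt the tool to level it before laying it down at its old place.

```bash
python3 go.py .493 -.329 .1 1.373
```

```text
t 21.95 d [-0.1033 -0.2025 -0.0079] rot [-0.0015  0.0022 -0.0447]
```

Emit:
shift_gripper(moves=[0, 0, -0.04, 0, 0, 0, -0.03, -0.04, -0.06, 0, 0.05, 0, -0.103, -0.202, -0.06, 0, 0.135, -0.045, -0.103, -0.202, -0.06, 0, 0.135, -0.045, -0.103, -0.202, -0.06, 0, 0.135, -0.045, -0.103, -0.202, -0.06, 0, 0.135, -0.045, -0.103, -0.202, -0.06, 0, 0.135, -0.045, -0.103, -0.202, -0.01, 0, 0.135, -0.045, -0.103, -0.202, -0.01, 0, 0.135, -0.045, -0.103, -0.202, -0.01, 0, 0.135, -0.045])

```text
time_s: 22.95
ee_pos: [0.4929, -0.3272, 0.1021]
eef_rot: [0.097, 0.993, 0.008, -0.067]
force: [-0.4, -0.6, -0.9]
width: 0.0178
grip_force: 60.0
```

Run:
```python
from fit import *
import cv2
s=imaging.camera("scene")[:,:,::-1];cv2.imwrite("pics/s9.png",s)
q,Q=tool(); print(q,Q.as_matrix()[:,2]); im=s.mean(2)
for pit in np.arange(-.12,.13,.03):
    f=lambda x,y:q+R.from_euler("ZY",[-.2,-pit]).apply([x-.022,y,0])+[0,0,.0078]
    P=[(x,0) for x in np.linspace(.055,.13,14)]+[(.135,y) for y in np.linspace(.0,.05,9)]
    print(round(pit,2),[int(im[tuple(proj("scene",f(*k))[0].round().astype(int)[::-1])]) for k in P],proj("scene",f(.135,0))[0].round(1))
```

```text
[ 0.49336901 -0.32774717  0.10323174] [-0.12975834  0.02696911 -0.99117881]
-0.12 [91, 134, 175, 157, 144, 131, 71, 40, 32, 30, 27, 19, 27, 27, 31, 20, 21, 32, 30, 22, 59, 66, 31] [419.9 249.5]
-0.09 [91, 134, 147, 157, 144, 96, 71, 29, 32, 30, 24, 24, 15, 25, 16, 14, 22, 31, 33, 26, 45, 43, 31] [420.1 248.4]
-0.06 [77, 134, 147, 133, 119, 96, 40, 25, 38, 36, 25, 20, 23, 25, 20, 27, 27, 33, 33, 36, 38, 38, 36] [420.3 247.3]
-0.03 [77, 118, 124, 138, 119, 82, 31, 24, 38, 32, 22, 27, 19, 12, 18, 24, 28, 32, 45, 43, 46, 40, 36] [420.5 246.2]
0.0 [77, 118, 124, 117, 107, 83, 31, 24, 33, 29, 12, 21, 14, 20, 23, 31, 33, 43, 55, 50, 52, 47, 37] [420.7 245. ]
0.03 [68, 120, 113, 117, 107, 83, 28, 28, 32, 29, 20, 22, 27, 24, 25, 33, 39, 56, 57, 60, 51, 49, 45] [420.8 243.9]
0.06 [68, 120, 113, 104, 96, 71, 30, 16, 22, 19, 17, 28, 24, 31, 30, 38, 49, 55, 54, 52, 52, 46, 39] [420.9 242.8]
0.09 [68, 120, 113, 104, 96, 71, 30, 24, 22, 19, 17, 28, 33, 31, 28, 43, 53, 60, 49, 50, 52, 47, 42] [420.9 241.8]
0.12 [63, 120, 94, 83, 69, 48, 28, 15, 14, 23, 31, 30, 28, 24, 33, 53, 59, 51, 55, 50, 51, 45, 45] [421.  240.7]
```

Emit:
shift_gripper(moves=[-0.005, 0, 0.04, 0, 0, 0, -0.009, 0, 0.07, 0, 0, 0, -0.011, 0, 0.085, 0, 0, 0, -0.012, 0, 0.09, 0, 0, 0, -0.012, 0, 0.09, 0, 0, 0])

```text
time_s: 23.5
ee_pos: [0.4932, -0.3285, 0.0122]
eef_rot: [0.098, 0.993, 0.007, -0.066]
force: [0.9, -0.1, -0.8]
width: 0.0177
grip_force: 60.0
```

Emit:
shift_gripper(moves=[0, 0, 0.001, 0, 0, 0, 0, 0, 0.003, 0, 0, 0, -0.001, 0, 0.005, 0, 0, 0, -0.001, 0, 0.005, 0, 0, 0])

```text
time_s: 23.9
ee_pos: [0.493, -0.3284, 0.0063]
eef_rot: [0.098, 0.993, 0.007, -0.066]
force: [0.3, -0.3, -0.6]
width: 0.0176
grip_force: 60.0
```

Emit:
shift_gripper(moves=[0, 0, 0.001, 0, 0, 0, 0, 0, 0.002, 0, 0, 0, 0, 0, 0.003, 0, 0, 0, 0, 0, 0.003, 0, 0, 0])

```text
time_s: 24.3
ee_pos: [0.4927, -0.3284, 0.0045]
eef_rot: [0.098, 0.993, 0.007, -0.066]
force: [-2.5, 2.7, 12.8]
width: 0.0175
grip_force: 60.0
```

Emit:
shift_gripper(moves=[0, 0, 0, 0, 0, 0, 0, 0, 0, 0, 0, 0, 0, 0, 0, 0, 0, 0, 0, 0, 0, 0, 0, 0], jaw=0.05)

```text
time_s: 24.7
ee_pos: [0.4925, -0.3282, 0.003]
eef_rot: [0.098, 0.993, 0.007, -0.066]
force: [-0.1, -0.7, 0.8]
width: 0.0444
grip_force: 0.0
```

Emit:
shift_gripper(moves=[0.005, 0, -0.04, 0, 0, 0, 0.01, 0, -0.08, 0, 0, 0, 0.016, 0, -0.12, 0, 0, 0, 0.02, 0, -0.17, 0, 0, 0, 0.02, 0, -0.2, 0, 0, 0, 0.02, 0, -0.25, 0, 0, 0, 0.02, 0, -0.25, 0, 0, 0, 0.02, 0, -0.25, 0, 0, 0])

```text
time_s: 25.5
ee_pos: [0.5057, -0.3312, 0.2543]
eef_rot: [0.098, 0.993, 0.007, -0.065]
force: [0.1, 0.2, -2.1]
width: 0.0499
grip_force: 0.0
```

Emit:
shift_gripper(moves=[0.0, 0, -0.05, 0, 0, 0, 0.0, 0, -0.1, 0, 0, 0, 0.05, 0, -0.1, 0, 0, 0, 0.05, 0, -0.1, 0, 0, 0])

```text
time_s: 25.9
ee_pos: [0.4671, -0.3234, 0.36]
eef_rot: [0.098, 0.993, 0.007, -0.066]
force: [0.3, -0.1, -0.8]
width: 0.0501
grip_force: 0.0
```

Run:
```python
from fit import *
import cv2
for n in("top","scene"):
    cur=imaging.camera(n)[:,:,::-1].copy(); cv2.imwrite(f"pics/{n}9.png",cur)
    im=cur; h=cv2.cvtColor(im,cv2.COLOR_BGR2HSV)
    m=((h[:,:,0]>80)&(h[:,:,0]<98)&(h[:,:,1]>110)).astype(np.uint8)
    k,_,s,c=cv2.connectedComponentsWithStats(m)
    for i in range(1,k):
        if 15<s[i,4]<400: print(n,c[i].round(1),atz(n,*c[i],.086 if n=="top" else .081).round(4))
im=cv2.imread("pics/scene9.png").mean(2)
for nm in("scene0","scene9"):
    a=(cv2.imread(f"pics/{nm}.png").mean(2)<50).astype(np.uint8); a[:, :330]=0;a[:,440:]=0;a[:262]=0;a[320:]=0
    k,_,s,c=cv2.connectedComponentsWithStats(a); print(nm,[(s[i].tolist(),c[i].round(1).tolist()) for i in range(1,k) if s[i,4]>40])
# shut check: lit top of flap in scene: column profile across front edge, at y=+-.05
for y in(-.06,.06):
    for h0,l in((0,"shut"),):
        print(y,[(d,int(im[tuple(proj("scene",rz([.7151,-.0015,-.2416],(-.077,y,.11+d/1000)))[0].round().astype(int)[::-1])])) for d in range(-20,41,4)])
print(r.observe()["time_s"],r.observe()["ee_pos"])
```

```text
top [228.1 219. ] [0.5441 0.2667 0.086 ]
top [223.  257.2] [0.4311 0.2797 0.086 ]
scene [249.  187.5] [0.5452 0.2668 0.081 ]
scene [217.9 198.7] [0.4309 0.2806 0.081 ]
scene0 [([354, 287, 38, 25, 318], [372.1, 299.1])]
scene9 [([355, 287, 39, 26, 353], [373.8, 299.4])]
-0.06 [(-20, 63), (-16, 66), (-12, 60), (-8, 66), (-4, 63), (0, 67), (4, 80), (8, 100), (12, 125), (16, 138), (20, 148), (24, 150), (28, 146), (32, 147), (36, 144), (40, 143)]
0.06 [(-20, 86), (-16, 137), (-12, 142), (-8, 122), (-4, 87), (0, 72), (4, 75), (8, 92), (12, 119), (16, 122), (20, 141), (24, 139), (28, 135), (32, 121), (36, 113), (40, 113)]
26.0 [ 0.46930925 -0.32409041  0.35845167]
```

Run:
```python
from fit import *
import cv2
from scipy.ndimage import map_coordinates as mc
im=cv2.imread("pics/scene9.png").mean(2)
for x in(.06,.045,.03,.015,0,-.015,-.03,-.045,-.06,-.07):
    d=np.arange(-20,41,1.); q=np.array([proj("scene",rz([.7151,-.0015,-.2416],(x,-.1,.11+k/1000)))[0] for k in d])
    v=mc(im,[q[:,1],q[:,0]],order=1); i=np.argmax(v>103); print(x,"transition mm",d[i],v[::12].astype(int))
```

```text
0.06 transition mm 6.0 [ 77  76  92 153 218 225]
0.045 transition mm 6.0 [ 77  75  97 148 154 220]
0.03 transition mm 6.0 [ 75  75  95 147 147 156]
0.015 transition mm 6.0 [ 74  74  92 149 141 147]
0 transition mm 5.0 [ 75  74  98 150 142 144]
-0.015 transition mm 5.0 [ 74  76  99 150 140 145]
-0.03 transition mm 6.0 [ 76  72  94 151 141 146]
-0.045 transition mm 6.0 [ 77  74  92 151 141 146]
-0.06 transition mm 6.0 [ 74  74  95 150 142 150]
-0.07 transition mm 7.0 [ 73  73  89 148 148 146]
```

The flap's edge is level along its length to 1 mm, so it is shut. The two empty jars have not moved, and the rod lies flat where it was.

```bash
python3 -c "
from cell import r, imaging, ticket
print(ticket.job_done())"
```

```text
the job is handed in; nothing more can be done
None
```

I handed the job in at 26 s: the full jar (about 0.7 kg, the first one lifted, so the other two were never lifted) is in the store, the flap is shut, and the rod is unhooked and back on the worktop; images confirm the flap level, the rod back at its old spot and the two empty jars unmoved, but the jar inside can't be seen.

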